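# Grease the stage of the laser marker

## Task

On the laser marker's x-y stage, move the carrier by its knob so that the cross mark comes to rest under the fixed pointer for a moment, then step it on to the ring mark and leave it there. Then take the grease coupler from its stand, push it squarely onto the tilted grease fitting until the spring collar snaps all the way down, and keep it pressed there: finish while still gripping the coupler and holding the collar down. Leave the ring mark under the pointer and do not disturb the loose things lying about.

Things in the scene. Friction and masses are not known exactly. Their poses are not given: they have to be found in the camera images.
- saddle (a joint): Lower slide of the stage: position of the carrier along the stage's x axis (the x axis of pointer_tip, pointing away from the robot), -0.035 to 0.035 m. Stays where it is left; sliding friction about 3 N plus 8 N per m/s.
- carrier (a joint): Upper slide of the stage: position of the carrier along the stage's y axis (y axis of pointer_tip, to the left), -0.035 to 0.035 m. Same friction. The carrier is an aluminium plate 150 x 150 x 12 mm, its top 60 mm above the table; it cannot turn.
- knob_grip (a point): Centre of the grip of the upright black knob near the carrier's edge on the robot's side: 24 mm diameter, its top 15 mm above this point and the carrier's top face 25 mm below it. It is fixed to the carrier and does not turn; axes as the stage's. Nothing else on the carrier rises within 70 mm of the knob's axis; the pointer's low arm comes to about 55 mm from it at the cross mark.
- mark_cross (a point): Centre of the black cross (16 mm across) engraved in the carrier's top face: the first mark. It moves with the carrier.
- mark_ring (a point): Centre of the black ring (16 mm outer, 10 mm inner diameter) engraved in the carrier's top face: the second mark, 44 mm farther along stage x and 44 mm to stage -y of the cross.
- pointer_tip (a point): Tip of the fixed downward pointer pin, 6 mm above the carrier's face, at the end of a thin arm (top 93 mm above the table) from a black post beyond the carrier. Its axes are the stage's: x along the lower slide, y along the upper slide, z up. The stage's bed is fixed to the table, turned a little about the vertical.
- coupler_grip (a point): Middle of the grip of the grease coupler, a push-type greaser that starts upright in its stand, mouth down. The grip is a black cylinder 26 mm in diameter, 50 mm long (25 mm above and below this point); right below it is a steel shoulder 40 mm in diameter, 8 mm high, on whose upper face fingertips may push. z is its axis, from mouth to grip. Mass about 250 g.
- coupler_mouth (a point): Centre of the open end of the coupler's steel sleeve, 67 mm below coupler_grip on its axis (same axes). The sleeve, below the shoulder, is 30 mm in outer diameter and 34 mm long, with a round blind bore 15.4 mm wide and 34 mm deep.
- coupler: The whole grease coupler; origin and axes as coupler_mouth.
- stand: Coupler stand: grey block 80 x 80 x 38 mm fixed to the table, with a 34 mm hole through its middle that takes the sleeve; the shoulder rests on the block. The coupler lifts straight up out of it. Origin at the centre of its underside.
- collar_top (a point): Centre of the upper face of the spring collar, a steel disc 26 mm in diameter on the tilted grease fitting, on a small block at the stage's right (-y) side; it moves with the collar. z is the fitting's axis, leaning 0.42 rad (24 degrees) from vertical towards the stage's -x (the robot). The fixed nipple, 12 mm thick with tapered tip, stands out 16 mm along z when the collar is up (58 mm above the table).
- collar (a joint): How far the collar is pressed along the fitting's axis: 0 (up) to 0.008 m (stop). The coupler's sleeve goes over the nipple and its rim pushes the collar. The spring pushes back with 8 N at first, 14 N at 0.5 mm, then a detent gives way and it snaps down; about 7 N at the stop. It springs up when let go.
- cleaner: White bottle, 56 mm in diameter, 150 mm high (bystander). Origin at its underside.
- grease_jar: Grey jar, 60 mm in diameter, 60 mm high (bystander). Origin at its underside.
- wrench: Steel wrench lying on the table (bystander).
- screwdriver: Screwdriver lying on the table (bystander).
- rest_block: White serrated block, 70 x 50 x 28 mm (bystander). Origin at its underside.
- tap: Screw tap, 110 mm long, 12 mm thick, lying on the table (bystander).
Mind the look-alikes: they are no part of the job. What is shaped like the coupler but orange or purple is not meant.

How it is judged (in metres and radians):
On the way, in this order (a step that is already met when the one before it is completed fails the run):
1. the cross mark rests under the pointer (within 4 mm) (horizontal distance between mark_cross and pointer_tip below 0.004 m and velocity of joint saddle between -0.005 and 0.005 m/s and velocity of joint carrier between -0.005 and 0.005 m/s), for 0.3 s.
2. the ring mark rests under the pointer (within 4 mm) (horizontal distance between mark_ring and pointer_tip below 0.004 m), for 0.3 s.
3. the coupler, held in the fingers, sits squarely on the fitting and the collar has snapped down, the ring mark still under the pointer (value of joint collar above 0.0065 m and distance between coupler_mouth and collar_top below 0.004 m and angle between the z axis of coupler_mouth and the z axis of collar_top, either way round below 0.12 rad and contact force between the fingers and coupler above 3 N and horizontal distance between mark_ring and pointer_tip below 0.004 m), for 0.3 s.
At the end, for the whole second after the job is handed in: Still holding: collar pressed over 6.5 of 8 mm, coupler mouth within 4 mm of the collar's face, axes within 0.12 rad, fingers on the coupler with over 3 N, ring mark within 4 mm horizontally of the pointer (all of step 3); the arm keeps its last pose, push and grip.
It fails at once if a loose bystander is moved by more than 25 mm (distance of any of cleaner, grease_jar, wrench, screwdriver, rest_block, tap from where it was at the start of the episode above 0.025 m).
It also fails if it takes over 61 s, if anything falls off the work surface, if the arm or the gripper's body presses on something with over 40 N, if the wrist force passes 120 N, or if a joint passes its speed limit or range.

## Robot

A 6-joint arm with a two-finger parallel gripper is mounted at the origin on the work surface. World frame = base frame: x ahead of the robot, y to its left, z up, the work surface at z = 0. Lengths are in mm, angles in rad, forces in N, time in s.
With the tool pointing down it reaches from about 300 to 775 mm from the base axis. Payload 14.6 kg.
Tool frame: the origin (TCP) lies at the very end of the fingers, on their centre line; the grasp point (between the pads) lies 19 mm behind it; z points along the fingers, y is the line along which they close (so a half turn about z gives the same grasp; the last joint's range is limited). The gripper opens to 94 mm and grips with 3 to 60 N. Pads are 16 mm wide; open, the fingers measure 119 mm over their backs; the gripper's body (75 mm by 177 mm) begins 78 mm behind the grasp point.
Start: joints at [1.133, 0.3, 1.521, -0, 1.321, -0.067], TCP at [199.295, 512.612, 205.446] pointing down, gripper open.
Joint ranges: [-3.03, 3.03], [-0.79, 2.21], [0.23, 2.52], [-1.04, 4.18], [0, 3.07], [-2.55, 2.55]. Speed limits (rad/s): [2.22, 2.22, 2.57, 3.14, 3.14, 3.14].

## Interface

Orientations are given as [roll, pitch, yaw] about the fixed x, y, z axes, in that order (R = Rz(yaw) Ry(pitch) Rx(roll)).
In Python, from cell import manip, eyes, ticket gives the robot as it stands. The module is installed in compiled form; this text tells all that it offers.
- The arm moves only by the tool arm_command, never from a script. Its argument "plan" is a list of rows, each a list of 5 numbers: the opening, from -1 (shut) to 1 (fully open), then the shift along the tool's x, y, z in m, then the turn about the tool's z in rad. In form: [[jaw, dx, dy, dz, roll], ...]. A call has 1 to 20 rows; each row shifts and turns the commanded pose from where the row before left it, along the tool's axes as they then stand; what a row does not reach is not made up. A row lasts 1/8 s, in which the tool goes at most 62.5 mm and 10.7 degrees, less where a joint would pass 70% of its speed; a pose out of reach is approached as far as the arm can. A call is refused whole if a number of a shift passes 0.0625 or a number of a turn 0.188, either way. A call with a gripper value outside its range is refused whole. The fingers move at their own pace and stop on an object; "newtons" is the grip in N (left out, the last holds). Time passes only in rows, so rows that do not move let the fingers close. It gives the time, the measured TCP pose, the force, the opening and the grip force at its end, in the units of the state.
- manip.read_state(): the state, without advancing time (a new reading comes with each control period).
- eyes.camera(name): name is "scene" or "top" or "wrist"; returns a dict with "img" (480x640x3 uint8, blue, green, red), "z_map" (480x640 float32, mm along the optical axis (not along the pixel's ray), 0 where there is no reading), "fx", "fy", "cx", "cy" (pixels), "dist" ([k1, k2, p1, p2, k3] as OpenCV has them; the pictures are not rectified), "eye" and "orientation" of the camera in the world. Camera axes: x right, y down, z forward; pixel columns grow to the right and rows downward; lengths in mm; the calibration is good to about 2 mm. A picture is of the moment at which its call begins.
- ticket.sign_off(): hands the job in; it is judged then, once.
The state is a dict: "clock": time; "joints": joint angles; "qd": joint speeds; "effort": joint torques, N m; "eef_pos": TCP position; "eef_rot": TCP orientation; "wrist_force": force on the tool from outside, world axes, zero at the start; "moment": the same for the moment, N m; "finger_gap": finger opening in mm; "finger_force": force on a finger pad.
Only numpy, scipy, OpenCV 4.12 (cv2) and the standard library are available. Lean on these libraries where they do the work, as an engineer would, in place of code of your own. Each camera call takes 0.05 s, during which the arm holds its last target. There are 200 camera calls.

## Working session

There is one attempt and no reset: what is moved stays moved. The work goes in short steps, Python scripts to look and compute and a tool call to move; the robot and the scene stay as the last step left them, time stands still between calls to the robot, and variables do not carry over. Pictures are saved under pics/ and viewed, at most 10 in all, crops included, and the job is handed in when it is done.

Besides the shell and the picture viewer there is one more tool, called as name(argument=value, ...), one argument or row to a line, values as JSON. arm_command: Moves the arm, as the interface text tells. Its arguments: {"type":"object","properties":{"plan":{"type":"array"},"newtons":{"type":"number"}},"required":["plan"]}

```bash
mkdir -p pics
cat > h.py <<'E'
import numpy as np, cv2, pickle
from scipy.spatial.transform import Rotation as R
from cell import manip, eyes, ticket
def snap(n, save=None):
    c=eyes.camera(n)
    pickle.dump(c,open(f'{save or n}.pkl','wb'))
    return c
def load(n): return pickle.load(open(n+'.pkl','rb'))
def rot(o):
    o=np.array(o,float)
    return o if o.shape==(3,3) else R.from_euler('xyz',o).as_matrix()
def ray(c,u,v):
    K=np.array([[c['fx'],0,c['cx']],[0,c['fy'],c['cy']],[0,0,1]])
    p=cv2.undistortPoints(np.array([[[u,v]]],float),K,np.array(c['dist'],float))[0,0]
    return np.array([p[0],p[1],1.])
def at_z(c,u,v,z):
    d=rot(c['orientation'])@ray(c,u,v); e=np.array(c['eye'],float)
    return e+d*(z-e[2])/d[2]
def at_depth(c,u,v,r=1):
    z=c['z_map'][v-r:v+r+1,u-r:u+r+1]; z=np.median(z[z>0]) if (z>0).any() else np.nan
    return np.array(c['eye'],float)+rot(c['orientation'])@ray(c,u,v)*z
def proj(c,P):
    Rm=rot(c['orientation']); e=np.array(c['eye'],float)
    K=np.array([[c['fx'],0,c['cx']],[0,c['fy'],c['cy']],[0,0,1]])
    rv,_=cv2.Rodrigues(Rm.T)
    return cv2.projectPoints(np.array([P],float),rv,-Rm.T@e,K,np.array(c['dist'],float))[0][0,0]
E
python3 - <<'E'
from h import *
a=snap('top');b=snap('scene')
for n,c in(('top',a),('scene',b)):
    print(n,c['eye'],c['orientation'],c['fx'],c['dist']); cv2.imwrite(f'pics/{n}0.png',c['img'])
print(manip.read_state())
E
```

```text
top [ 240.84422739  -12.47545676 1375.10892938] [-2.92414824 -0.00304812 -1.54533483] 545.3378602356418 [-0.1630035  0.         0.         0.         0.       ]
scene [ 949.01059677 -461.78174281 1023.85451619] [-2.53929322 -0.00511352  0.75635521] 495.7141561012913 [-0.00206731  0.          0.          0.          0.        ]
{'clock': 0.1, 'joints': array([ 1.13343374e+00,  3.00410312e-01,  1.52151142e+00, -4.80869232e-06,
        1.32072009e+00, -6.66249421e-02]), 'qd': array([-1.44323961e-03, -9.54022477e-05, -3.45388949e-03, -2.07219834e-04,
       -1.04536178e-03, -3.43706306e-04]), 'effort': array([-6.89089684e-04, -5.32652414e+01, -3.53281224e+01,  7.08326837e-02,
        2.35768704e-02, -3.00318686e-05]), 'eef_pos': array([199.18218525, 512.41026431, 204.94914949]), 'eef_rot': array([-3.14054551e+00, -6.52010436e-05,  2.77085616e+00]), 'wrist_force': array([-0.31163206,  0.76164604,  0.29274047]), 'moment': array([ 0.01368503, -0.0227113 ,  0.05301333]), 'finger_force': 0.0, 'finger_gap': 93.87222828834864}
```

View pics/top0.png

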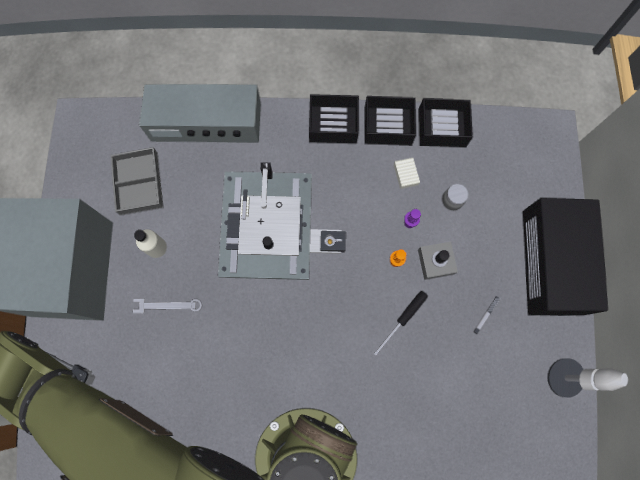

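View pics/scene0.png

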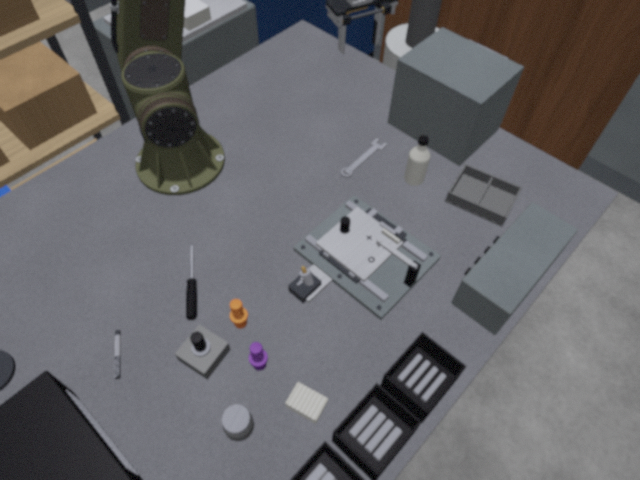

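Top view: the knob is at (268,243), the cross at (261,221), the ring at (279,205), the pointer arm end near (264,207) and the fitting at (331,241). There are three coupler-shaped things: orange (399,258), purple (413,218), and the black grip in a grey stand (441,258). The black one fits the description, so I'll confirm it in an enlarged crop.

Run:
```python
from h import *
c=load('top');i=c['img']
A=cv2.resize(i[160:285,215:350],None,fx=4.4,fy=4.4,interpolation=cv2.INTER_CUBIC) # 594x550
B=cv2.resize(i[205:285,385:465],None,fx=2.5,fy=2.5,interpolation=cv2.INTER_CUBIC) #200
o=np.zeros((550,800,3),np.uint8);o[:A.shape[0],:A.shape[1]]=A;o[:200,600:800]=B
b=load('scene')['img'];S=cv2.resize(b[255:305,280:330],(200,200),interpolation=cv2.INTER_CUBIC);o[200:400,600:800]=S
cv2.imwrite('pics/crop1.png',o)
for n,(u,v) in dict(knobtop=(268,241),crosspl=(261,221),ring=(279,205),grip=(442,256),stand=(430,270),arm=(264,195),collar=(330,241)).items():
    print(n,at_depth(c,u,v).round(1))
```

```text
knobtop [518.1 103.8 101.6]
crosspl [577.6 127.3  60.2]
ring [619.8  84.   61.6]
grip [ 493.3 -315.8   95.5]
stand [ 468.3 -298.1   37.8]
arm [634.5 119.4  95.8]
collar [528.2 -45.2  73.3]
```

View pics/crop1.png

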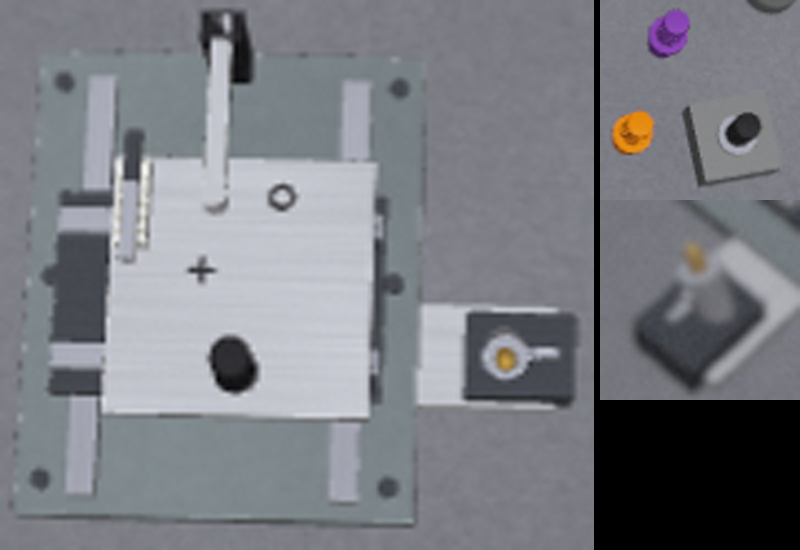

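The crop confirms that the black coupler stands in the grey stand, with the steel shoulder visible at its base; orange and purple stand free on the table. In the crop the cross is at (201,270), the ring at (282,197), the pointer arm end at (217,203), the knob top at about (236,372) with its base displaced, and the nipple tip at (506,358).

Run:
```python
from h import *
c=load('top')
f=lambda x,y:((x+.5)/4.4-.5+215,(y+.5)/4.4-.5+160)
cr=at_z(c,*f(201,270),60);rg=at_z(c,*f(282,197),60)
print('cross',cr,'ring',rg,'d',np.linalg.norm(rg-cr),'yaw',np.degrees(np.arctan2(*(rg-cr)[1::-1]))+45)
print('arm end',at_z(c,*f(217,203),93), 'edge', at_z(c,*f(217,212),93))
# bed edges yaw
p=[at_z(c,*f(*q),60)[:2] for q in((104,412),(369,418),(377,165),(122,158))]
print('plate',np.round(p,1)); print([np.degrees(np.arctan2(*(p[k]-p[j])[::-1])).round(2) for j,k in((0,1),(3,2),(0,3),(1,2))])
# knob top pts, grip top pts, via depth
def top(c,u0,u1,v0,v1,zl,zh):
    P=[]
    for v in range(v0,v1):
        for u in range(u0,u1):
            if c['z_map'][v,u]>0:
                q=at_depth(c,u,v,0)
                if zl<q[2]<zh:P.append(q)
    P=np.array(P);return len(P),P.mean(0).round(1),((P.min(0)+P.max(0))/2).round(1),np.ptp(P,0).round(1)
for n in('top','scene'):
    c=load(n)
    b={'knob':[518,108,100],'grip':[492,-316,96],'shoulder':[492,-316,46],'collar':[530,-50,74],'orange':None,'cleaner':None}
    for k,(P,zl,zh) in {'knob':([518,108,100],97,104),'grip':([492,-316,96],93,99),'fit':([528,-47,65],50,85),'arm':([640,115,93],88,99)}.items():
        u,v=proj(c,P).astype(int); r=22
        print(n,k,(u,v),top(c,u-r,u+r,v-r,v+r,zl,zh))
```

```text
cross [577.69506106 129.10550613  60.        ] ring [621.82987465  84.90760821  60.        ] d 62.460675249592526 yaw -0.04091876203257527
arm end [607.91191164 118.51097902  93.        ] edge [602.71608681 118.26330927  93.        ]
plate [[494.3 179.7]
 [494.9  31.1]
 [642.2  31.3]
 [642.9 177.9]]
[np.float64(-89.78), np.float64(-90.26), np.float64(-0.72), np.float64(0.07)]
top knob (np.int64(266), np.int64(241)) (61, array([519. , 106.2, 100.4]), array([519.3, 106.6, 100.5]), array([22.9, 20. ,  6.9]))
top grip (np.int64(442), np.int64(256)) (58, array([ 496.6, -320. ,   95.7]), array([ 495.9, -319.7,   96. ]), array([25.6, 22.3,  5.9]))
top fit (np.int64(330), np.int64(241)) (93, array([533. , -45.4,  60.7]), array([535.1, -51.9,  63.8]), array([25.7, 37.4, 27. ]))
top arm (np.int64(265), np.int64(193)) (187, array([649.3, 122.5,  93.4]), array([652. , 142.5,  93.5]), array([93.3, 57.2, 10.8]))
scene knob (np.int64(346), np.int64(218)) (66, array([519.3, 103.3, 100.1]), array([519.3, 103.7, 100.6]), array([25.1, 22.3,  6.1]))
scene grip (np.int64(197), np.int64(333)) (114, array([ 496.1, -323.8,   96.3]), array([ 496.2, -323.1,   96. ]), array([24.8, 24.5,  5.9]))
scene fit (np.int64(303), np.int64(269)) (140, array([532.8, -39.8,  59.8]), array([526. , -19.2,  62.8]), array([ 44.2, 106.9,  24.8]))
scene arm (np.int64(388), np.int64(248)) (231, array([653.1, 117.4,  93. ]), array([655.5, 135.3,  93.3]), array([101.3,  60.9,  10.5]))
```

The measured heights match the description: knob top 100, grip top 96, arm 93, marks 62.5 apart against 62.2 expected. The stage yaw is close to 0. I'll turn the tool to yaw π and go above the knob.

arm_command(
  plan=[
    [1,0,0,0,-0.186],
    [1,0,0,0,-0.185],
    [1,-0.032,-0.0407,0,0],
    [1,-0.032,-0.0407,0,0],
    [1,-0.032,-0.0407,0,0],
    [1,-0.032,-0.0407,0,0],
    [1,-0.032,-0.0407,0,0],
    [1,-0.032,-0.0407,0,0],
    [1,-0.032,-0.0407,0,0],
    [1,-0.032,-0.0407,0,0],
    [1,-0.032,-0.0407,0,0],
    [1,-0.032,-0.0407,0,0],
    [1,0,0,0,0],
    [1,0,0,0,0],
  ],
  newtons=25,
)

```text
clock: 1.85
eef_pos: [519.0, 106.0, 205.1]
eef_rot: [3.142, -0.001, 3.142]
wrist_force: [-0.6, -0.1, 0.0]
finger_gap: 94.4
finger_force: 0.0
```

Run:
```python
from h import *
c=snap('wrist','w1'); cv2.imwrite('pics/w1.png',c['img']); print(c['eye'],c['orientation'],c['fx'],c['dist'])
s=manip.read_state();print(s['eef_pos'],s['eef_rot'],s['clock'])
for P in ([519,105,100],[578,129,60],[622,85,60],[606,118,66]): print(P,proj(c,P))
```

```text
[443.77258118 105.97966252 383.442673  ] [ 2.87758576e+00 -2.32848831e-04  1.56818462e+00] 336.1783125985704 [-0.03814073  0.          0.          0.          0.        ]
[518.84553798 106.41371462 205.33029643] [ 3.14150312e+00 -4.01758938e-04 -3.14064551e+00] 1.9
[519, 105, 100] [318.04703831 241.37375943]
[578, 129, 60] [341.55474435 286.5513608 ]
[622, 85, 60] [299.77316167 324.89793958]
[606, 118, 66] [330.92303581 313.86242271]
```

View pics/w1.png

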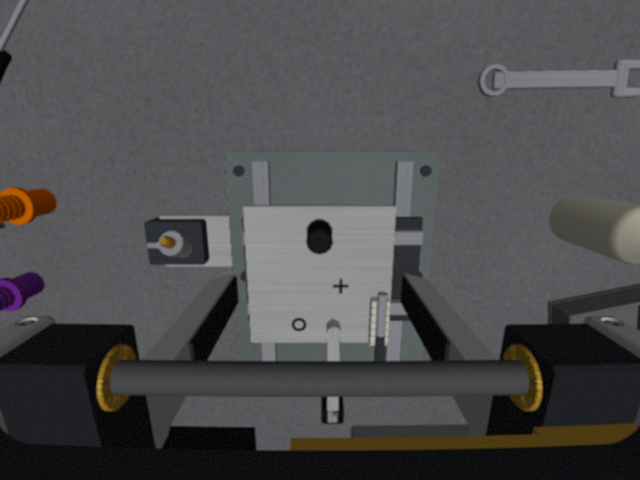

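Wrist view: the cross is at (341,286), the ring at (299,324), the pointer arm end at (333,323), the knob top at about (319,240) and the nipple at (166,242). All agree with the top camera to about 1 px. I'll descend and grip the knob.

arm_command(
  plan=[
    [1,0,-0.001,0.035,0],
    [1,0,0,0.035,0],
    [1,0,0,0.035,0],
    [1,0,0,0.033,0],
    [1,0,0,0,0],
    [-1,0,0,0,0],
    [-1,0,0,0,0],
    [-1,0,0,0,0],
    [-1,0,0,0,0],
    [-1,0,0,0,0],
    [-1,0,0,0,0],
    [-1,0,0,0,0],
  ],
  newtons=25,
)

```text
clock: 3.4
eef_pos: [519.4, 104.7, 67.4]
eef_rot: [-3.142, -0.0, -3.141]
wrist_force: [-0.2, -0.1, 0.3]
finger_gap: 27.7
finger_force: 0.0
```

Run:
```python
from h import *
c=snap('wrist','w2'); t=snap('top','t2'); 
print(manip.read_state()['eef_pos'],manip.read_state()['finger_gap'])
A=cv2.resize(t['img'][165:265,220:320],(500,500),interpolation=cv2.INTER_CUBIC)
B=cv2.resize(c['img'][180:480,170:470],(300,300));o=np.zeros((500,800,3),np.uint8);o[:,:500]=A;o[:300,500:]=B;cv2.imwrite('pics/c2.png',o)
```

```text
[519.34403771 104.772889    67.39616628] 23.387055969043494
```

View pics/c2.png

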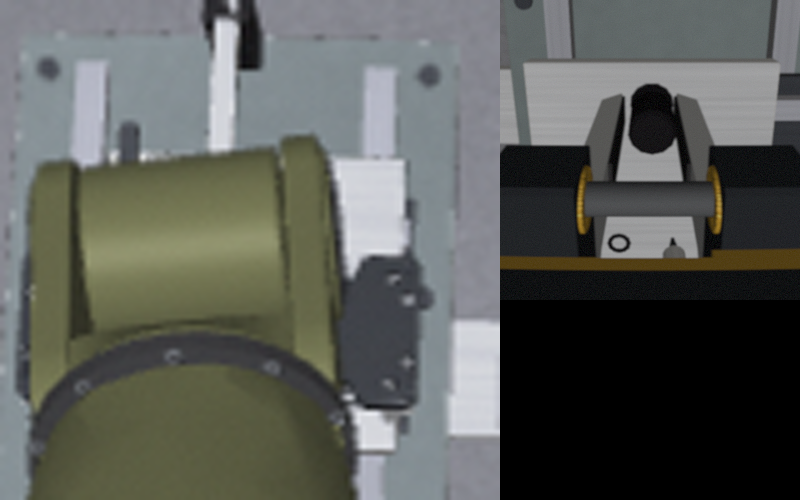

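The top camera is now covered by the arm. The wrist view shows the knob between the fingers, the ring at full-frame (288,423) and the pin's tip at about (343,419).

Run:
```python
from h import *
c=load('w2'); print('ring',at_z(c,288.5,423,60),'tip',at_z(c,343.5,419,66))
c=load('w1'); cr=at_z(c,341,286.3,60); rg=at_z(c,299,324.3,60); print('w1 cross',cr,'ring',rg,'armend z93',at_z(c,333,323,93))
# subpixel centroids of dark marks
for n,u,v,r in(('w1',341,286,10),('w1',299,324,10),('w2',288,423,13),('top',261,221,4),('top',279,205,4)):
    c=load(n);g=255-cv2.cvtColor(c['img'],cv2.COLOR_BGR2GRAY)[v-r:v+r+1,u-r:u+r+1].astype(float)
    g=np.clip(g-np.median(g)-25,0,None);yy,xx=np.mgrid[-r:r+1,-r:r+1]
    U,V=u+(g*xx).sum()/g.sum(),v+(g*yy).sum()/g.sum(); print(n,round(U,2),round(V,2),at_z(c,U,V,60).round(1))
c=load('scene')
for P in ([577.7,129,60],[622,85,60],[606,118.5,66],[606,118.5,93]): print(proj(c,P))
```

```text
ring [620.98809235  83.53955379  60.        ] tip [612.09733826 120.27903873  66.        ]
w1 cross [577.71875637 128.42210349  60.        ] ring [621.28644207  84.18637458  60.        ] armend z93 [601.87036232 119.03893745  93.        ]
w1 340.25 285.88 [577.3 127.6  60. ]
w1 298.53 324.01 [620.9  83.7  60. ]
w2 288.67 422.76 [620.8  83.7  60. ]
top 260.28 220.91 [577.9 129.2  60. ]
top 278.55 204.48 [621.6  85.3  60. ]
[369.90039257 237.6945967 ]
[372.45963179 259.6882183 ]
[376.56892848 245.64166654]
[377.82587789 239.00228127]
```

The pointer tip's x is still uncertain, between 602 and 612, so I'll enlarge it in all three views.

Run:
```python
from h import *
o=np.zeros((600,800,3),np.uint8)
def put(n,u,v,w,h,s,x,y):
    i=load(n)['img'][v:v+h,u:u+w]; i=cv2.resize(i,(w*s,h*s),interpolation=cv2.INTER_CUBIC); o[y:y+h*s,x:x+w*s]=i
put('w2',270,400,100,40,8,0,0)      # w2: x/8+270, y/8+400
put('w1',285,275,66,55,6,0,325)     # w1: x/6+285,(y-325)/6+275 -> 396 wide, 330?
o[598:]=0
put('scene',350,225,40,27,10,400,325) # scene: (x-400)/10+350,(y-325)/10+225
cv2.imwrite('pics/c3.png',o)
```

```text
Traceback (most recent call last):
ValueError: could not broadcast input array from shape (330,396,3) into shape (275,396,3)
```

Run:
```python
from h import *
o=np.zeros((600,800,3),np.uint8)
def put(n,u,v,w,h,s,x,y):
    i=load(n)['img'][v:v+h,u:u+w]; i=cv2.resize(i,(w*s,h*s),interpolation=cv2.INTER_CUBIC); o[y:y+h*s,x:x+w*s]=i
put('w2',270,400,100,40,8,0,0)      # w2: x/8+270, y/8+400
put('w1',290,290,66,45,6,0,325)     # w1: x/6+290,(y-325)/6+290
put('scene',350,225,40,27,10,400,325) # scene: (x-400)/10+350,(y-325)/10+225
cv2.imwrite('pics/c3.png',o)
```

```text
(no output)
```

View pics/c3.png

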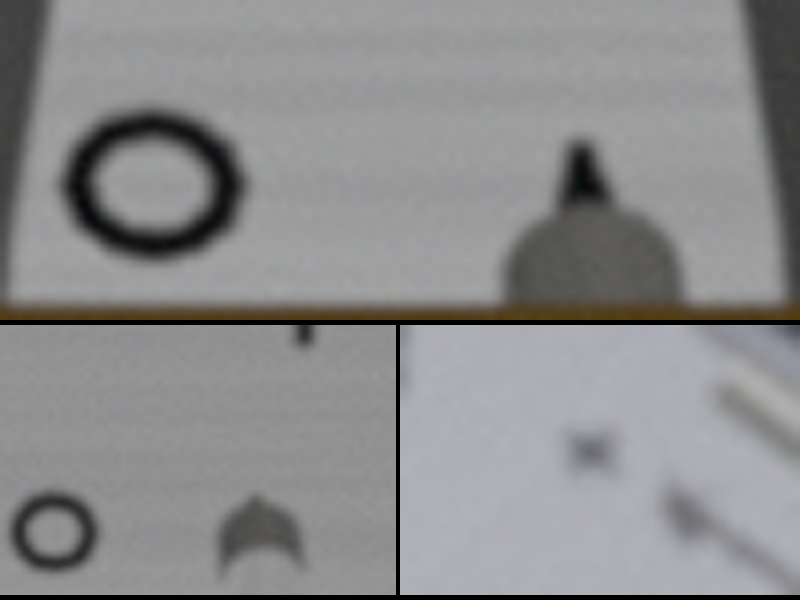

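The tip is at (342.5,417.5) in w2 and about (332.5,318.5) in w1. I'll compute it from both views.

Run:
```python
from h import *
for n,u,v in(('w2',342.4,417.3),('w1',332.4,318.4),('scene',376.5,241)):
    print(n,at_z(load(n),u,v,66).round(1))
A=[];b=[]
for n,u,v in(('w2',342.4,417.3),('w1',332.4,318.4)):
    c=load(n);d=rot(c['orientation'])@ray(c,u,v);d/=np.linalg.norm(d);M=np.eye(3)-np.outer(d,d);A.append(M);b.append(M@np.array(c['eye']))
print(np.linalg.lstsq(np.vstack(A),np.hstack(b),rcond=None)[0])
```

```text
w2 [610.7 119.5  66. ]
w1 [611.2 119.6  66. ]
scene [597.4 128.7  66. ]
[611.89171644 119.63596058  64.73830368]
```

arm_command(
  plan=[
    [-1,0,0,0,0],
    [-1,-0.0055,-0.002,0,0],
    [-1,-0.008,-0.002,0,0],
    [-1,-0.008,-0.002,0,0],
    [-1,-0.008,-0.001,0,0],
    [-1,-0.0042,-0.001,0,0],
    [-1,0,0,0,0],
  ],
  newtons=25,
)

```text
clock: 4.38
eef_pos: [553.8, 96.5, 67.4]
eef_rot: [-3.141, 0.001, -3.142]
wrist_force: [3.0, 1.7, -0.9]
finger_gap: 23.1
finger_force: 25.0
```

Run:
```python
from h import *
c=snap('wrist','w3');s=manip.read_state();print(s['eef_pos'],s['finger_gap'],s['finger_force'],s['wrist_force'])
for P in([611,119.6,60],[611,119.6,66]):print(proj(c,P))
cv2.imwrite('pics/c4.png',cv2.resize(c['img'][340:440,280:400],(720,600),interpolation=cv2.INTER_CUBIC))
```

```text
[553.61941102  96.51748012  67.43139087] 23.539386794981787 24.999607095960528 [ 3.05426366  0.41167188 -1.17429537]
[355.56357286 366.63595025]
[356.55968671 372.54006452]
```

View pics/c4.png

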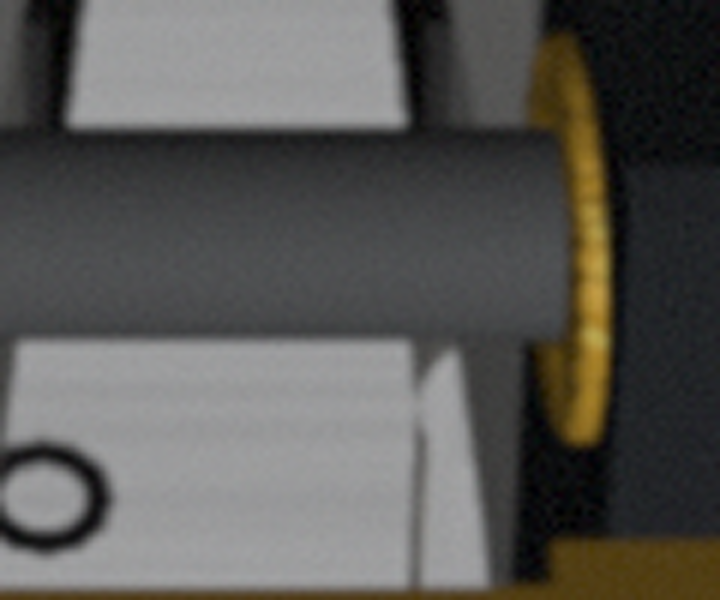

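The rod hides the cross, but the ring shows at full-frame (287,423). At the cross position the ring should be at tip + (44,−44) = (655,75.6).

Run:
```python
from h import *
c=load('w3');print(at_z(c,287.2-.1,422.8-.1,60).round(1))
c=snap('scene','s3')
for P in([611,119.6,60],[655,75.6,60]):print(proj(c,P),c['z_map'][tuple(proj(c,P).astype(int)[::-1])])
```

```text
[655.3  74.4  60. ]
[378.24026831 248.01254606] 1167.3748
[380.99541892 270.57692733] 1127.6678
```

arm_command(
  plan=[
    [-1,0,0,0,0],
    [-1,0,0,0,0],
    [-1,0,0,0,0],
  ],
)

```text
clock: 4.85
eef_pos: [553.1, 96.5, 67.4]
eef_rot: [-3.141, 0.0, -3.141]
wrist_force: [2.8, -1.6, -2.9]
finger_gap: 23.3
finger_force: 25.0
```

The ring is within 1.3 mm of expected, so the cross rested under the pointer. Next I step on by (−44,+44.7).

arm_command(
  plan=[
    [-1,0.005,0.005,0,0],
    [-1,0.008,0.008,0,0],
    [-1,0.008,0.008,0,0],
    [-1,0.008,0.008,0,0],
    [-1,0.008,0.008,0,0],
    [-1,0.005,0.005,0,0],
    [-1,0.002,0.0027,0,0],
    [-1,0,0,0,0],
    [-1,0,0,0,0],
    [-1,0,0,0,0],
  ],
)

```text
clock: 6.1
eef_pos: [508.9, 141.6, 67.4]
eef_rot: [3.141, -0.001, -3.141]
wrist_force: [-2.7, 3.0, 0.3]
finger_gap: 23.5
finger_force: 25.0
```

Run:
```python
from h import *
c=snap('wrist','w4');s=manip.read_state();print(s['eef_pos'],s['finger_gap'],s['finger_force'],s['wrist_force'])
for P in([611,119.6,60],[611,119.6,66]):print(proj(c,P))
cv2.imwrite('pics/c5.png',cv2.resize(c['img'][360:440,270:370],(750,600),interpolation=cv2.INTER_CUBIC))
```

```text
[508.91454098 141.49817063  67.4126592 ] 23.576152160689567 25.000254058395512 [-2.50941322  2.87208218  1.44973109]
[287.29383182 423.66793912]
[286.49297118 430.62314606]
```

View pics/c5.png

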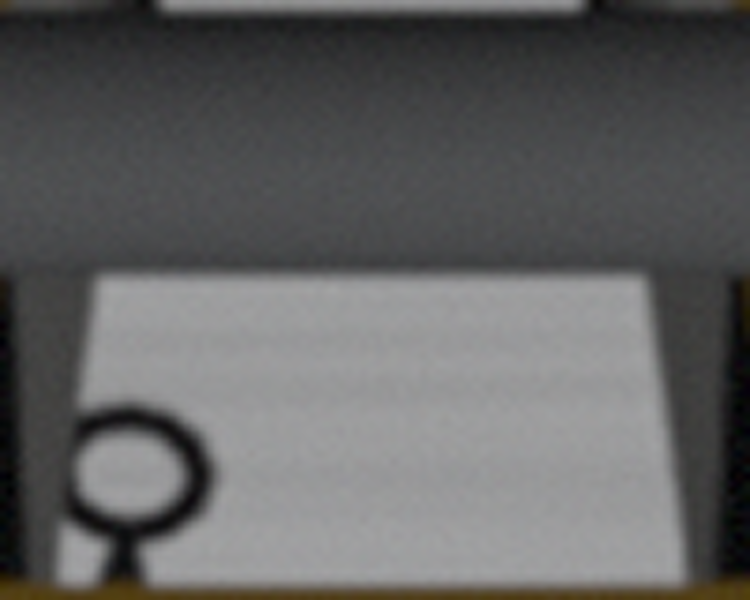

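The ring's centre is at full-frame (287,423) and the pin tip at (286.5,430.7). Both match the projection of the pointer, so the ring is under it within about 1 mm. Release and rise straight up.

The tool axis can only stay vertical, so the coupler must be pivoted in the grip about the closing axis (y), which is exactly the tilt axis needed. I'll use the fixed stand's far edge for that and measure it now.

arm_command(
  plan=[
    [-0.2,0,0,0,0],
    [0.3,0,0,0,0],
    [0.3,0,0,0,0],
    [0.3,0,0,0,0],
    [0.2,0,0,-0.03,0],
    [0,0,0,-0.05,0],
    [0,0,0,-0.05,0],
    [0,0,0,-0.02,0],
  ],
  newtons=10,
)

```text
clock: 7.15
eef_pos: [509.7, 141.5, 220.5]
eef_rot: [3.141, 0.004, -3.141]
wrist_force: [-0.0, 0.0, -0.9]
finger_gap: 47.2
finger_force: 0.0
```

Run:
```python
from h import *
c=snap('wrist','w5')
for (u,v) in [proj(c,[611,119.6,60])]:print('ring pred',u,v)
def cloud(n,u0,u1,v0,v1):
    c=load(n);return np.array([at_depth(c,u,v,0) for v in range(v0,v1) for u in range(u0,u1) if c['z_map'][v,u]>0])
for n,bx in(('top',(410,470,235,285)),('scene',(170,235,320,380))):
    P=cloud(n,*bx); Q=P[abs(P[:,2]-38)<3]
    r=cv2.minAreaRect(Q[:,:2].astype(np.float32)); print(n,'stand',r,np.round(cv2.boxPoints(r),1).tolist())
for k,bx in dict(orange=(385,410,245,270),purple=(402,424,206,230),jar=(440,470,180,212)).items():
    P=cloud('top',*bx);Q=P[P[:,2]>12];print(k,Q.min(0).round(),Q.max(0).round())
```

```text
ring pred 299.58411776079083 315.7574711356424
top stand ((496.16058349609375, -320.2820129394531), (81.78327178955078, 81.30796813964844), 11.838783264160156) [[447.79998779296875, -288.8999938964844], [464.5, -368.5], [544.5, -351.70001220703125], [527.7999877929688, -272.1000061035156]]
scene stand ((490.40447998046875, -301.3484802246094), (82.67665100097656, 125.93148803710938), 12.31126594543457) [[436.6000061035156, -248.60000610351562], [463.3999938964844, -371.70001220703125], [544.2000122070312, -354.1000061035156], [517.4000244140625, -231.0]]
orange [ 476. -235.   32.] [ 514. -195.  102.]
purple [ 578. -272.   12.] [ 616. -232.  100.]
jar [ 634. -396.   13.] [ 690. -337.   70.]
```

arm_command(
  plan=[
    [0,0.0017,-0.058,0,0],
    [0,0.0017,-0.058,0,0],
    [0,0.0017,-0.058,0,0],
    [0,0.0017,-0.058,0,0],
    [0,0.0017,-0.058,0,0],
    [0,0.0017,-0.058,0,0],
    [0,0.0016,-0.058,0,0],
    [0,0.0016,-0.0574,0,0],
    [0,0,0,0,-0.104],
    [0,0,0,0,-0.103],
    [0,0,0,0,0],
    [0,0,0,0,0],
  ],
)

```text
clock: 8.7
eef_pos: [495.7, -321.9, 217.1]
eef_rot: [3.141, -0.0, -2.936]
wrist_force: [-0.1, 0.6, -0.1]
finger_gap: 46.8
finger_force: 0.0
```

Run:
```python
from h import *
c=load('w5');u,v,r=300,316,12
g=255-cv2.cvtColor(c['img'],cv2.COLOR_BGR2GRAY)[v-r:v+r+1,u-r:u+r+1].astype(float)
g=np.where(g>170,1.,0.);yy,xx=np.mgrid[-r:r+1,-r:r+1];print(g.sum(),u+(g*xx).sum()/g.sum(),v+(g*yy).sum()/g.sum())
c=snap('wrist','w6');s=manip.read_state();print(s['eef_pos'],s['eef_rot'])
# grip top from wrist depth
P=np.array([at_depth(c,u,v,0) for v in range(180,320) for u in range(250,400) if c['z_map'][v,u]>0])
Q=P[abs(P[:,2]-96)<2.5];print(len(Q),(Q.min(0)+Q.max(0))/2,Q.mean(0),np.ptp(Q,0))
t=load('top'); t2=snap('top','t6')
for n,c in(('top',t2),):
    u0,v0=279,205
    for P in([611,119.6,60],):print(proj(c,P))
    cv2.imwrite('pics/c6.png',np.vstack([cv2.resize(load('w6')['img'][150:330,220:430],(700,600))[:300],cv2.resize(t2['img'][180:240,230:370],(700,300),interpolation=cv2.INTER_CUBIC)]))
```

```text
52.0 299.25 314.53846153846155
[ 495.78620922 -321.85843283  217.19392091] [ 3.14140301e+00 -1.67495223e-04 -2.93605553e+00]
552 [ 495.5407258  -321.42594804   95.26270475] [ 495.54310469 -321.64423354   94.93131986] [25.37119363 25.05009294  3.50517269]
[264.71866187 208.20988414]
```

The coupler's grip top is at (495.5,−321.5,95), under the TCP to within 0.5 mm, and the ring is still in place. I'll descend, grip lightly and lift.

arm_command(
  plan=[
    [0,0,0,0.055,0],
    [0,0,0,0.055,0],
    [0,0,0,0.046,0],
    [0,0,0,0.01,0],
    [-1,0,0,0,0],
    [-1,0,0,0,0],
    [-1,0,0,0,0],
    [-1,0,0,0,0],
    [-1,0,0,0,0],
    [-1,0,0,-0.005,0],
    [-1,0,0,-0.015,0],
    [-1,0,0,-0.02,0],
    [-1,0,0,-0.02,0],
    [-1,0,0,0,0],
    [-1,0,0,0,0],
  ],
  newtons=12,
)

```text
clock: 10.68
eef_pos: [495.5, -321.9, 111.0]
eef_rot: [3.141, -0.0, -2.934]
wrist_force: [-0.7, 0.1, -2.6]
finger_gap: 25.4
finger_force: 12.0
```

Run:
```python
from h import *
s=manip.read_state();print(s['eef_pos'],s['finger_gap'],s['finger_force'],s['wrist_force'])
c=snap('wrist','w7');C=np.array(c['eye'])
P=np.array([at_depth(c,u,v,0) for v in range(150,380) for u in range(220,430) if c['z_map'][v,u]>0])
d=np.hypot(P[:,0]-495.5,P[:,1]+321.5);Q=P[d<22]
print(np.histogram(Q[:,2],bins=np.arange(30,200,6)))
```

```text
[ 495.52296963 -321.87620259  111.02229122] 25.38760141496212 11.998933106660843 [-0.68189706  0.07714742 -2.59315526]
(array([  63,  534,    0,    0,    0,   52,   75,   55,    4,    0,   12,
        297,  767,  217,  298,  315,  332,  336,  423,  580, 2502,  334,
        373,  397,  486,  408,  259,   27]), array([ 30,  36,  42,  48,  54,  60,  66,  72,  78,  84,  90,  96, 102,
       108, 114, 120, 126, 132, 138, 144, 150, 156, 162, 168, 174, 180,
       186, 192, 198]))
```

The lift worked: the wrist reads −2.6 N, and the gap is 25.4. Now out past the far face, down, and the drag back to pivot the sleeve.

arm_command(
  plan=[
    [-1,-0.034,0,0,0],
    [-1,-0.03,0,0,0],
    [-1,0,0,0.025,0],
    [-1,0,0,0.024,0],
    [-1,0,0,0,0],
    [-1,0.005,0,0,0],
    [-1,0.004,0,0,0],
    [-1,0.003,0,0,0],
    [-1,0.003,0,0,0],
    [-1,0.003,0,0,0],
    [-1,0.003,0,0,0],
    [-1,0.003,0,0,0],
    [-1,0.003,0,0,0],
    [-1,0,0,0,0],
  ],
)

```text
clock: 12.48
eef_pos: [531.5, -314.5, 62.2]
eef_rot: [3.141, -0.001, -2.935]
wrist_force: [2.4, 0.1, 0.3]
finger_gap: 25.9
finger_force: 12.0
```

```bash
cat >> h.py <<'E'
def tilt(tag):
    """coupler axis from scene+top+wrist depth: axis-line fit of side points, in the tool frame"""
    s=manip.read_state();T=rot(s['eef_rot']);p=s['eef_pos']
    for n in('scene','top','wrist'):
        c=snap(n,tag+n); z=c['z_map'];v,u=np.nonzero(z>0)
        K=np.array([[c['fx'],0,c['cx']],[0,c['fy'],c['cy']],[0,0,1]])
        q=cv2.undistortPoints(np.stack([u,v],1)[:,None].astype(float),K,np.array(c['dist'],float))[:,0]
        X=np.c_[q,np.ones(len(q))]*z[v,u][:,None]; W=X@rot(c['orientation']).T+np.array(c['eye'])
        L=(W-p)@T   # tool frame
        m=(abs(L[:,0])<60)&(abs(L[:,1])<22)&(L[:,2]<70)&(L[:,2]>-12)&(W[:,2]>42)
        np.save(f'{tag}{n}_L.npy',L[m]); print(n,m.sum())
    return s
E
python3 - <<'E'
from h import *
s=tilt('a');print(s['eef_pos'],s['wrist_force'],s['finger_gap'])
t=load('ascene');u,v=proj(t,s['eef_pos']).astype(int);print(u,v)
w=load('awrist')
A=cv2.resize(t['img'][v-45:v+45,u-45:u+45],(540,540),interpolation=cv2.INTER_CUBIC)
u2,v2=proj(w,s['eef_pos']).astype(int);print(u2,v2)
B=cv2.resize(w['img'][100:400,190:450],(260,300));o=np.zeros((540,800,3),np.uint8);o[:,:540]=A;o[:300,540:]=B;cv2.imwrite('pics/c7.png',o)
E
```

```text
scene 214
top 0
wrist 1161
[ 531.471565   -314.47478089   62.19431253] [2.3912604  0.1113208  0.30504547] 25.89408858868504
213 352
319 288
```

View pics/c7.png

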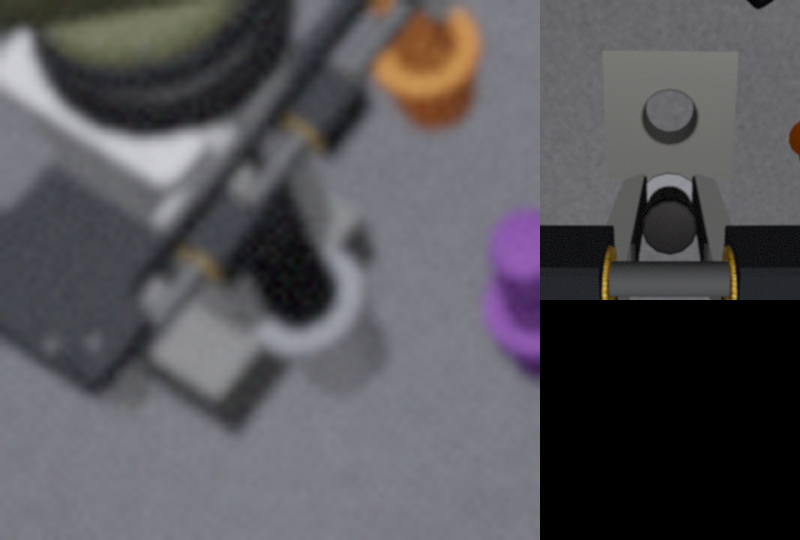

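The scene crop shows the coupler tilted, grip top toward the robot and shoulder swung out; the wrist crop shows the grip's end disc at (669,225). I'll measure the tilt by a plane fit to the end disc.

```bash
cat >> h.py <<'E'
def cloudL(c,s):
    T=rot(s['eef_rot']);p=s['eef_pos'];z=c['z_map'];v,u=np.nonzero(z>0)
    K=np.array([[c['fx'],0,c['cx']],[0,c['fy'],c['cy']],[0,0,1]])
    q=cv2.undistortPoints(np.stack([u,v],1)[:,None].astype(float),K,np.array(c['dist'],float))[:,0]
    W=(np.c_[q,np.ones(len(q))]*z[v,u][:,None])@rot(c['orientation']).T+np.array(c['eye'])
    return (W-p)@T
def disc(c,s,z0=-43):
    """fit grip end disc: ransac plane near the expected centre, tool frame"""
    L=cloudL(c,s);m=(abs(L[:,1])<12)&(abs(L[:,0]-8)<25)&(abs(L[:,2]-z0)<12);Q=L[m];rng=np.random.default_rng(0);best=None
    for _ in range(500):
        a=Q[rng.choice(len(Q),3,0)];n=np.cross(a[1]-a[0],a[2]-a[0])
        if np.linalg.norm(n)<20:continue
        n/=np.linalg.norm(n)
        if abs(n[2])<.75:continue
        k=abs((Q-a[0])@n)<.8
        if best is None or k.sum()>best.sum():best=k
    I=Q[best];ce=I.mean(0);n=np.linalg.svd(I-ce)[2][2];n*=-np.sign(n[2])  # toward up = tool -z
    mid=(I.min(0)+I.max(0))/2
    print('n',len(Q),len(I),'centre',mid.round(1),'span',np.ptp(I,0).round(1),'axis',n.round(3),'tilt_x',round(np.arctan2(n[0],-n[2]),3),'tilt_y',round(np.arctan2(n[1],-n[2]),3))
    return mid,n
E
python3 - <<'E'
from h import *
s=manip.read_state();disc(load('awrist'),s)
L=np.load('ascene_L.npy');print(len(L),np.percentile(L,[5,50,95],axis=0).round(1))
E
```

```text
n 2497 1784 centre [ -1.3   0.1 -41.2] span [24.6 23.7  7.3] axis [ 0.253  0.007 -0.968] tilt_x 0.255 tilt_y 0.007
214 [[-32.  -19.1  -9.8]
 [-22.4  -6.2   2. ]
 [ -8.7  15.8  15. ]]
```

The tilt is 0.255 rad, but the grip slid about 7 mm in the pads because the pivot was at their top edge. Better plan:
1. Tilt a little more and slip the bore over the nipple.
2. Let go, so the coupler seats itself along the fitting's axis.
3. Re-grip it centred and firmly, then push.

I'll locate the nipple precisely from the stored wrist views.

arm_command(
  plan=[
    [-1,0.002,0,0,0],
    [-1,0.002,0,0,0],
    [-1,0,0,0,0],
    [-1,-0.001,0,-0.01,0],
    [-1,-0.002,0,-0.04,0],
    [-1,0,0,-0.05,0],
    [-1,0,0,-0.04,0],
    [-1,0,0,0,0],
  ],
)

```text
clock: 13.62
eef_pos: [531.7, -315.2, 206.3]
eef_rot: [-3.137, 0.004, -2.934]
wrist_force: [0.2, -0.3, -1.8]
finger_gap: 25.5
finger_force: 12.0
```

Run:
```python
from h import *
s=manip.read_state();print(s['eef_pos'],s['eef_rot'],s['finger_gap'],s['wrist_force']);disc(snap('wrist','b'),s)
for n in('w1','w5','top'):
    c=load(n);u0,v0=proj(c,[530,-46,66]).astype(int);r=14 if n!='top' else 8
    z=c['z_map'];out=[];st=[]
    hsv=cv2.cvtColor(c['img'],cv2.COLOR_BGR2HSV)
    for v in range(v0-r,v0+r):
        for u in range(u0-r-4,u0+r+4):
            q=at_depth(c,u,v,0) if z[v,u]>0 else None
            if q is None: continue
            h,S,V=hsv[v,u]
            if 10<h<35 and S>90: out.append((*q,u,v))
            elif 52<q[2]<60 and S<60 and V>90: st.append(q)
    out=np.array(out);st=np.array(st)
    print(n,(u0,v0),'yellow',len(out),'\n',np.c_[out.min(0),out.mean(0),out.max(0)].T.round(1)); k=out[:,2].argsort()[-6:];print(' top',out[k].mean(0).round(1))
    if len(st):print(' steel',len(st),np.c_[st.min(0),st.mean(0),st.max(0)].T.round(1).tolist())
```

```text
[ 531.72161933 -315.21597304  206.26723798] [-3.13744377  0.00362501 -2.93440765] 25.527249812759155 [ 0.19897408 -0.25677354 -1.80793291]
n 2469 1778 centre [ -1.4   0.1 -41.1] span [24.1 23.6  7.9] axis [ 0.29   0.009 -0.957] tilt_x 0.294 tilt_y 0.01
w1 (np.int64(165), np.int64(243)) yellow 127 
 [[522.1 -48.7  60.  160.  237. ]
 [527.5 -42.7  68.4 167.  241.9]
 [534.2 -38.8  73.3 174.  247. ]]
 top [525.9 -44.3  73.  163.2 241.5]
 steel 245 [[520.8, -58.2, 52.1], [530.6, -43.1, 56.5], [543.7, -32.8, 60.0]]
w5 (np.int64(139), np.int64(247)) yellow 127 
 [[521.8 -73.2  28.8 133.  241. ]
 [527.7 -43.7  66.7 140.6 245.8]
 [536.2 -39.2  73.6 148.  251. ]]
 top [526.6 -43.9  72.7 137.2 246.3]
 steel 213 [[519.6, -57.9, 52.1], [530.0, -42.0, 56.3], [543.6, -33.0, 60.0]]
top (np.int64(330), np.int64(240)) yellow 16 
 [[523.  -47.8  65.7 328.  239. ]
 [528.5 -44.1  71.6 329.5 241. ]
 [534.9 -40.4  77.3 331.  243. ]]
 top [527.1 -46.   74.6 330.3 241.3]
 steel 41 [[522.2, -58.0, 52.2], [532.1, -44.6, 55.7], [548.0, -33.2, 59.7]]
```

The nipple tip is at about (526.3,−44.8,72.8) and collar_top at about (532.8,−44.8,58), consistent with the given geometry. I'll turn back to yaw π and carry the coupler above it.

arm_command(
  plan=[
    [-1,0,0,0,0.104],
    [-1,0,0,0,0.103],
    [-1,0.0064,0.0452,0,0],
    [-1,0.0064,0.0452,0,0],
    [-1,0.0064,0.0452,0,0],
    [-1,0.0064,0.0452,0,0],
    [-1,0.0064,0.0452,0,0],
    [-1,0.0064,0.0452,0,0],
    [-1,0,0,0.04,0],
    [-1,0,0,0,0],
    [-1,0,0,0,0],
    [-1,0,0,0,0],
  ],
  newtons=20,
)

```text
clock: 15.18
eef_pos: [493.0, -43.9, 163.4]
eef_rot: [-3.141, 0.001, 3.141]
wrist_force: [0.7, -0.5, -2.8]
finger_gap: 25.9
finger_force: 20.0
```

Run:
```python
from h import *
s=manip.read_state();print(s['eef_pos'],s['eef_rot'],s['finger_gap'],s['wrist_force']);c=snap('wrist','b2');d,n=disc(c,s)
T=rot(s['eef_rot']);print('mouth',s['eef_pos']+T@(d-92*n))
# scene-camera check of sleeve lowest points near mouth, and nipple tip
c=snap('scene','s8');L=cloudL(c,s);W=L@T.T+s['eef_pos'];m=(abs(W[:,1]+45)<30)&(abs(W[:,0]-525)<45)&(W[:,2]>62)
Q=W[m]
for lo in range(62,180,8):
    k=Q[(Q[:,2]>=lo)&(Q[:,2]<lo+8)]
    if len(k)>3:print(lo,len(k),k.min(0).round(1),k.max(0).round(1))
```

```text
[492.96855888 -43.94351766 163.40558528] [-3.14131075e+00  1.20706825e-03  3.14103286e+00] 25.9424372208965 [ 0.66431305 -0.4976748  -2.7558901 ]
n 2475 1740 centre [ -1.4  -0.2 -41.4] span [24.  23.7  8.1] axis [ 0.293 -0.004 -0.956] tilt_x 0.298 tilt_y -0.004
mouth [521.44458377 -43.78796282 116.84885936]
62 34 [523.9 -56.7  62.2] [543.5 -37.8  69.9]
70 12 [523.  -50.5  70.1] [533.3 -43.5  75.4]
118 13 [513.1 -60.9 118.6] [534.1 -42.4 125.9]
126 40 [511.6 -60.2 126. ] [535.7 -36.1 133.7]
134 38 [513.  -60.3 134.1] [532.3 -34.4 141.9]
142 35 [511.2 -60.5 142. ] [529.8 -37.2 149.7]
150 29 [492.5 -64.7 150.4] [528.3 -27.8 157.9]
158 107 [500.9 -65.7 158. ] [528.9 -25.8 165.8]
166 50 [499.1 -67.5 166. ] [525.8 -25.6 173.9]
174 62 [483.7 -70.6 174.2] [518.1 -21.5 182. ]
```

The mouth is at (521.4,−43.8,116.8) with the tilt held at 0.298. I'll go down and along the fitting's axis until the tip is about 6 mm into the bore.

arm_command(
  plan=[
    [-1,0,-0.0007,0.017,0],
    [-1,0,0,0.016,0],
    [-1,-0.0025,0,0.0055,0],
    [-1,-0.0024,0,0.0055,0],
    [-1,-0.0012,0,0.0027,0],
    [-1,-0.0012,0,0.0028,0],
    [-1,0,0,0,0],
  ],
)

```text
clock: 16.15
eef_pos: [499.9, -44.1, 112.9]
eef_rot: [3.142, -0.0, -3.141]
wrist_force: [0.7, -0.5, -1.8]
finger_gap: 25.4
finger_force: 20.0
```

Run:
```python
from h import *
s=manip.read_state();print(s['eef_pos'],s['finger_gap'],s['wrist_force'],s['moment']);c=snap('wrist','b3');d,n=disc(c,s)
print('mouth',s['eef_pos']+rot(s['eef_rot'])@(d-92*n))
```

```text
[499.87207217 -44.12677867 112.8996334 ] 25.44705763549624 [ 0.66006461 -0.53185634 -1.83249368] [-0.01857685  0.02162653  0.06209304]
n 2478 1800 centre [ -1.4  -0.2 -41.2] span [23.8 23.7  8.7] axis [ 0.305  0.013 -0.952] tilt_x 0.31 tilt_y 0.014
mouth [529.38801079 -45.45953686  66.49498763]
```

The tip is about 7 mm inside the bore with no contact force. Next I'll slip it on further, then tilt the rest of the way in the light grip by drawing the gripper toward the robot with the bore hooked on the nipple.

arm_command(
  plan=[
    [-1,-0.0012,0,0.0028,0],
    [-1,-0.0012,0,0.0028,0],
    [-1,0.003,0,0.0012,0],
    [-1,0.003,0,0.0012,0],
    [-1,0.002,0,0.0008,0],
    [-1,0,0,0,0],
    [-1,0,0,0,0],
  ],
  newtons=12,
)

```text
clock: 17.08
eef_pos: [494.3, -44.2, 104.3]
eef_rot: [-3.142, 0.0, -3.141]
wrist_force: [1.2, -0.0, -2.0]
finger_gap: 25.8
finger_force: 12.0
```

Run:
```python
from h import *
s=manip.read_state();print(s['eef_pos'],s['finger_gap'],s['wrist_force'],s['moment']);c=snap('wrist','b4');d,n=disc(c,s)
print('mouth',s['eef_pos']+rot(s['eef_rot'])@(d-92*n))
```

```text
[494.33081014 -44.1587708  104.27839642] 25.75442605469388 [ 1.18123958 -0.03073165 -1.97363421] [-0.04831611 -0.25564924 -0.00650107]
n 2430 1753 centre [ -1.3  -0.1 -40.7] span [23.8 23.7  9.7] axis [ 0.358  0.    -0.934] tilt_x 0.366 tilt_y 0.0
mouth [528.54778148 -44.31196492  59.1315139 ]
```

arm_command(
  plan=[
    [-1,0.002,0,0.001,0],
    [-1,0.002,0,0.001,0],
    [-1,0.001,0,0.0005,0],
    [-1,0,0,0,0],
    [-1,0,0,0,0],
  ],
)

```text
clock: 17.75
eef_pos: [489.3, -44.1, 101.7]
eef_rot: [-3.142, 0.0, -3.141]
wrist_force: [1.3, 0.4, -1.4]
finger_gap: 25.9
finger_force: 12.0
```

Run:
```python
from h import *
s=manip.read_state();print(s['eef_pos'],s['finger_gap'],s['wrist_force'],s['moment']);c=snap('wrist','b5');d,n=disc(c,s)
print('mouth',s['eef_pos']+rot(s['eef_rot'])@(d-92*n))
```

```text
[489.25165172 -44.14010904 101.66996419] 25.851737487172212 [ 1.26191874  0.36911354 -1.38806097] [ 0.00979101 -0.21784897  0.00762143]
n 2403 1783 centre [ -1.   -0.1 -40.5] span [23.  23.7 11.5] axis [ 0.424  0.005 -0.906] tilt_x 0.438 tilt_y 0.006
mouth [529.27451098 -44.7616161   58.81749692]
```

The tilt is 0.438, within tolerance. Firm grip now, then press along the fitting's axis.

arm_command(
  plan=[
    [-1,0,0,0,0],
    [-1,-0.001,0,0,0],
    [-1,-0.0008,0,0.0018,0],
    [-1,-0.0008,0,0.0018,0],
    [-1,-0.0008,0,0.0018,0],
    [-1,0,0,0,0],
  ],
  newtons=60,
)

```text
clock: 18.55
eef_pos: [492.7, -44.1, 96.5]
eef_rot: [-3.142, 0.0, -3.141]
wrist_force: [-1.7, 0.6, 3.5]
finger_gap: 24.9
finger_force: 60.0
```

Run:
```python
from h import *
s=manip.read_state();print(s['eef_pos'],s['finger_gap'],s['wrist_force'],s['moment']);c=snap('wrist','b6');d,n=disc(c,s)
print('mouth',s['eef_pos']+rot(s['eef_rot'])@(d-92*n))
```

```text
[492.65925109 -44.10945123  96.51804252] 24.884687923323344 [-1.70935169  0.60897376  3.51686325] [0.11040289 0.33852371 0.06158744]
n 2402 1781 centre [ -1.   -0.1 -40.7] span [23.2 23.7 10.9] axis [ 0.41   0.003 -0.912] tilt_x 0.423 tilt_y 0.003
mouth [531.43682079 -44.48047198  53.36551825]
```

arm_command(
  plan=[
    [-1,-0.0006,0,0.0014,0],
    [-1,-0.0006,0,0.0014,0],
    [-1,0,0,0,0],
    [-1,0,0,0,0],
  ],
)

```text
clock: 19.1
eef_pos: [493.9, -44.1, 93.9]
eef_rot: [-3.142, 0.0, -3.141]
wrist_force: [-5.0, 1.0, 8.9]
finger_gap: 24.9
finger_force: 60.0
```

Run:
```python
from h import *
s=manip.read_state();print(s['eef_pos'],s['finger_gap'],s['wrist_force'],s['moment']);c=snap('wrist','b7');d,n=disc(c,s)
print('mouth',s['eef_pos']+rot(s['eef_rot'])@(d-92*n))
```

```text
[493.89751377 -44.13502205  93.87548606] 24.925537449043965 [-4.99567756  0.95715299  8.85842174] [0.20794805 0.70206492 0.029406  ]
n 2418 1798 centre [ -1.   -0.1 -40.7] span [22.9 23.8 11. ] axis [ 0.405  0.006 -0.914] tilt_x 0.417 tilt_y 0.006
mouth [532.13374491 -44.77343329  50.48328101]
```

The mouth estimate of (532.1,−44.8,50.5) matches the stop (50.7), and the force is 12.4 N along the axis. I'll press a bit more to see whether it is at the hard stop.

arm_command(
  plan=[
    [-1,-0.0005,0,0.0011,0],
    [-1,0,0,0,0],
    [-1,0,0,0,0],
  ],
)

```text
clock: 19.52
eef_pos: [494.4, -44.1, 92.7]
eef_rot: [-3.142, 0.0, -3.141]
wrist_force: [-3.6, 0.5, 7.8]
finger_gap: 25.0
finger_force: 60.0
```

Run:
```python
from h import *
s=manip.read_state();print(s['eef_pos'],s['finger_gap'],s['wrist_force'],s['moment']);c=snap('wrist','b8');d,n=disc(c,s)
print('mouth',s['eef_pos']+rot(s['eef_rot'])@(d-92*n))
```

```text
[494.38656319 -44.12880165  92.65823207] 25.01587822103546 [-3.63610796  0.45016345  7.79910766] [ 0.09099809  0.55620847 -0.02464578]
n 2411 1822 centre [ -1.1  -0.  -40.8] span [23.  24.  11.2] axis [ 0.414 -0.01  -0.91 ] tilt_x 0.427 tilt_y -0.011
mouth [533.630772   -43.2404068   49.74023672]
```

The force fell while moving, so it's over the detent's peak and not yet at the stop. I'll keep pressing in small steps.

arm_command(
  plan=[
    [-1,-0.0004,0,0.0009,0],
    [-1,-0.0004,0,0.0009,0],
    [-1,0,0,0,0],
  ],
)

```text
clock: 19.95
eef_pos: [495.1, -44.2, 91.8]
eef_rot: [-3.141, 0.0, -3.141]
wrist_force: [-11.7, 1.4, 20.4]
finger_gap: 24.9
finger_force: 60.0
```

arm_command(
  plan=[
    [-1,-0.0004,0,0.0009,0],
    [-1,-0.0004,0,0.0009,0],
    [-1,0,0,0,0],
  ],
)

```text
clock: 20.32
eef_pos: [495.8, -44.2, 91.8]
eef_rot: [-3.141, 0.0, -3.141]
wrist_force: [-26.5, 2.0, 47.7]
finger_gap: 24.9
finger_force: 60.0
```

The force now climbs steeply (57 N), so this is the hard stop. I'll ease off about 1 mm to keep a moderate push, then verify.

arm_command(
  plan=[
    [-1,0.0005,0,-0.0011,0],
    [-1,0,0,0,0],
    [-1,0,0,0,0],
    [-1,0,0,0,0],
  ],
)

```text
clock: 20.82
eef_pos: [495.4, -44.2, 91.8]
eef_rot: [-3.141, 0.0, -3.141]
wrist_force: [-17.3, 1.2, 30.3]
finger_gap: 24.9
finger_force: 60.0
```

Run:
```python
from h import *
s=manip.read_state();print(s['eef_pos'],s['finger_gap'],s['finger_force'],s['wrist_force'],s['moment']);c=snap('wrist','b9');d,n=disc(c,s)
print('mouth',s['eef_pos']+rot(s['eef_rot'])@(d-92*n))
sc=snap('scene','s9');u,v=proj(sc,[530,-45,60]).astype(int);t=snap('top','t9');print(u,v,proj(c,[611,119.6,60]),proj(t,[611,119.6,60]))
A=cv2.resize(sc['img'][v-45:v+45,u-45:u+45],(400,400),interpolation=cv2.INTER_CUBIC)
B=cv2.resize(t['img'][170:250,220:300],(400,400),interpolation=cv2.INTER_CUBIC)
o=np.zeros((600,800,3),np.uint8);o[:400,:400]=A;o[:400,400:]=B;o[400:,:267]=cv2.resize(c['img'],(267,200));
D=c['img'][240:440,440:640];o[400:,300:500]=D
p,q=proj(sc,[611,119.6,60]).astype(int);o[400:,560:760]=cv2.resize(sc['img'][q-20:q+20,p-20:p+20],(200,200),interpolation=cv2.INTER_CUBIC)
cv2.imwrite('pics/c8.png',o)
```

```text
[495.353444   -44.19961102  91.78791974] 24.894271300836834 60.010424852371216 [-17.32478408   1.23090095  30.29996533] [0.28081038 2.79055215 0.02514461]
n 2422 1830 centre [ -0.9   0.  -40.8] span [23.5 23.9 10.9] axis [ 0.402 -0.    -0.916] tilt_x 0.413 tilt_y -0.001
mouth [533.26359255 -44.12911389  48.29890088]
304 271 [531.87702731 410.06658029] [264.71866187 208.20988414]
```

View pics/c8.png

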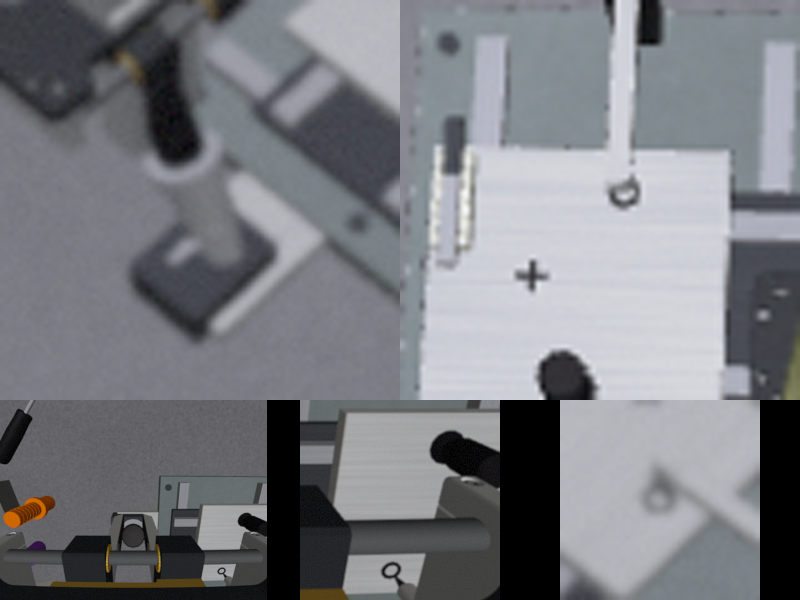

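The coupler sits flush on the fitting, its axis at 0.413 rad against 0.42, pressed to the stop with about 37 N along the axis and gripped at 60 N. The ring is at full-frame (531,411) in the wrist view, matching the pointer's projection (532,410). I'm handing it in.

```bash
python3 -c "
from cell import ticket,manip
print(manip.read_state()['clock']);print(ticket.sign_off())"
```

```text
20.975
the job is handed in; nothing more can be done
None
```

I handed the job in at 21 s with the cross and then the ring brought under the pointer, and the coupler held at 60 N and pressed to the collar's stop; the judge gave no result back, and the collar's travel is judged from force and camera, not read directly.

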